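Tip the empty thread spools out of the divided tote

ROBOT

A 6-joint arm with a two-finger parallel gripper is mounted at the origin on the work surface. World frame = base frame: x ahead of the robot, y to its left, z up, the work surface at z = 0. Lengths are in m, angles in degrees, forces in N, time in s.
With the tool pointing down it reaches from about 0.4 to 0.825 m from the base axis. Payload 7 kg.
Tool frame: the origin (TCP) lies midway between the tips of the shut fingers; the grasp point (between the pads) lies 19 mm behind it (ctrl.hold_point_z is the distance from the TCP to the grasp point, in m); z points along the fingers, y is the line along which they close (so a half turn about z gives the same grasp; the last joint's range is limited). The gripper opens to 88 mm and grips with 3 to 60 N. Pads are 19 mm wide; open, the fingers measure 130 mm over their backs; the gripper's body (78 mm by 193 mm) begins 47 mm behind the grasp point.
Start: joints at [-55.342, 20.546, 0.682, 0, -70.136, -16.507], TCP at [0.21, -0.641, 0.227] pointing down, gripper open.
Joint ranges: [-176.03, 176.03], [-82.01, 121.73], [-58.28, 71.71], [-173.87, 95.51], [-174.79, -0.11], [-173.66, 173.66]. Speed limits (degrees/s): [136.94, 136.94, 172.46, 180, 180, 180].

INTERFACE

Orientations are given as [roll, pitch, yaw] about the fixed x, y, z axes, in that order (R = Rz(yaw) Ry(pitch) Rx(roll)).
In Python, from plant import ctrl gives the robot as it stands.
- The arm moves only by the tool apply_moves, never from a script. Its argument "deltas" is a list of rows, each an object with "fingers": the finger opening in mm, from 0 to 87.6; "delta_pos": the shift along the tool's x, y, z in mm, a list of three; "angular": the turn, a rotation vector about the tool's x, y, z in degrees, a list of three. A call has 1 to 10 rows; each row is the pose to reach, as a shift and turn from the pose commanded when the call began, along the tool's axes at that moment; what a row does not reach only later rows make up. A row lasts 1/10 s, in which the tool goes at most 50 mm and 8.59 degrees, less where a joint would pass 70% of its speed; a pose out of reach is approached as far as the arm can. A call with a gripper value outside its range is refused whole. The fingers move at their own pace and stop on an object; the grip force is fixed at half the most. Time passes only in rows, so rows that repeat a pose let the fingers close. It gives the time, the measured TCP pose, the force, the opening and the grip force at its end, in the units of the state.
- ctrl.get_obs(): the state, without advancing time (a new reading comes with each control period).
- ctrl.snapshot(name): name is "scene" or "top" or "wrist"; returns the picture (480x640x3 uint8, red, green, blue); there is no depth.
- ctrl.camera_params(name): a dict with "fx", "fy", "cx", "cy" (pixels), "dist_coeffs" ([k1, k2, p1, p2, k3] as OpenCV has them; the pictures are not rectified), "cam_to_world" (4x4, takes a point from camera to world coordinates); the wrist camera has in their place "mount" (4x4, takes a point from camera to tool coordinates, whose origin is the TCP and whose axes are the flange's). Camera axes: x right, y up, looking along -z (the intrinsics and any distortion apply to the point x, -y, -z); pixel columns grow to the right and rows downward; lengths in m; the calibration is good to about 2 mm. A picture is of the moment at which its call begins: read the wrist's pose just before it. camera_params takes no time and is no camera call.
- ctrl.close_job(): hands the job in; it is judged then, once.
The state is a dict: "clock": time; "joint_pos": joint angles; "qvel": joint speeds; "tau": joint torques, N m; "tool_pos": TCP position; "orientation": TCP orientation; "force": force on the tool from outside, world axes, zero at the start; "moment": the same for the moment, N m; "opening": finger opening in m; "gripper_force": force on a finger pad.
Only numpy, scipy, OpenCV 4.12 (cv2) and the standard library are available. Lean on these libraries where they do the work, as an engineer would, in place of code of your own. Each camera call takes 0.05 s, during which the arm holds its last target. There are 200 camera calls.

TASK

Clear the empty thread spools out of the divided plywood tote: take the tote by its handle and tip the empties' bay over the wicker basket so that both empties roll into the basket, while both full spools stay in their own bay. Then lower the tote back onto the bench, standing upright clear of the basket, before you let go. Do not touch the spools with the gripper, and leave the other things on the bench where they are.

Things in the scene. Friction and masses are not known exactly. Their poses are not given: they have to be found in the camera images.
- tote_handle (a point): Middle of the tote's handle, 114 mm above the tote's underside. The handle is the top bar of the tote's centre board: 14 mm thick (its y), 26 mm high, 132 mm long (its x), with flat upright faces free on both sides, over a hand hole 96 mm long and 30 mm high. Axes: x along the handle, y towards the EMPTIES' bay, z up out of the tote. y points left, right or towards the robot at the start.
- tote: Loose plywood tote, 0.3 kg, 168 mm long (x), 219 mm wide (y), 128 mm high; origin at the centre of its underside, axes as for the handle. A centre board along x, 14 mm thick, solid to 72 mm height, parts two bays: two empty spools in the +y bay, two full ones in the -y bay. Bay floor 6 mm up, 152 x 49 mm; end boards 44 mm high. It stands left or right of the basket.
- tote_lip (a point): Middle of the lip of the empties' bay: 106 mm from the centre plane (tote y), 40 mm above the underside. From the floor's outer edge (56 mm from the centre plane) the side rises outwards at 34 degrees to this lip; the -y bay is the same, mirrored. Spools roll out over a lip once the tote leans about 38 degrees to that side (45 to 48 is safe); those in the other bay then roll against the centre board and stay in.
- empty0: An empty thread spool: bare white plastic, 68 mm long (along its x), flanges 40 mm in diameter, thin 22 mm core, about 0.02 kg. Origin at its centre. Starts lying, axis along the tote's x, in the tote's +y bay.
- empty1: An empty thread spool: bare white plastic, 68 mm long (along its x), flanges 40 mm in diameter, thin 22 mm core, about 0.02 kg. Origin at its centre. Starts lying, axis along the tote's x, in the tote's +y bay.
- full0: A full thread spool: 68 mm long (along its x), white flanges 40 mm in diameter, wound with dark brown thread to 35 mm, about 0.055 kg. Origin at its centre. Starts lying, axis along the tote's x, in the tote's -y bay.
- full1: A full thread spool: 68 mm long (along its x), white flanges 40 mm in diameter, wound with dark brown thread to 35 mm, about 0.055 kg. Origin at its centre. Starts lying, axis along the tote's x, in the tote's -y bay.
- basket_center (a point): Centre of the loose rectangular wicker basket, half-way up (45 mm above the bench): outside 290 mm (its x) by 220 mm (its y) by 90 mm high, walls 12 mm, floor 10 mm, open at the top, about 0.55 kg. z up.
- basket: The same basket; origin at the centre of its underside. To pour: tipped slowly, the spools leave when the tote leans about 38 degrees; its lip then hangs 38 mm (level) beyond the handle's middle and 124 mm below it, and with the lip about 40 mm above the rim the spools land about 100 mm beyond the handle's middle. The handle is best held some 85 mm short of the basket's centre.
- hat_block: Bystander: a loose domed wooden hat block, 172 x 203 mm, 132 mm high; origin at the centre of its underside.
- spray_bottle: Bystander: a loose white spray bottle with a green trigger, 74 mm in diameter, 224 mm high; origin at the centre of its underside.
- hat_brush: Bystander: a loose hat brush, 170 x 52 mm, 46 mm high, dark wooden back over black bristles; origin at the centre of its underside.

How it is judged:
By the outcome, as a careful person would: the job done as asked, in the order asked, and still so for the second after the job is handed in, with the robot touching nothing.
It also fails if it takes over 58 s, if anything falls off the work surface, if the arm or the gripper's body presses on something with over 40 N, if the wrist force passes 120 N, or if a joint passes its speed limit or range.

## Working session

There is one attempt and no reset: what is moved stays moved. The work goes in short steps, Python scripts to look and compute and a tool call to move; the robot and the scene stay as the last step left them, time stands still between calls to the robot, and variables do not carry over. Pictures are saved under pics/ and viewed, at most 10 in all, crops included, and the job is handed in when it is done.

Besides the shell and the picture viewer there is one more tool, called after "Call:" as name(argument=value, ...), one argument or row to a line, values as JSON. apply_moves: Moves the arm, as the interface text tells. Its arguments: {"type":"object","properties":{"deltas":{"type":"array"}},"required":["deltas"]}

```bash
mkdir -p pics; python3 - <<'E'
from plant import ctrl
import cv2
for n in ("scene","top"):
    cv2.imwrite(f"pics/{n}0.png",ctrl.snapshot(n)[:,:,::-1])
    print(ctrl.camera_params(n))
print(ctrl.get_obs(),ctrl.hold_point_z)
print(ctrl.camera_params("wrist"))
E
```

```text
{'fx': 468.0794796394006, 'fy': 468.0794796394006, 'cx': 318.33210511025914, 'cy': 242.30735815171448, 'dist_coeffs': array([-0.11074325,  0.        ,  0.        ,  0.        ,  0.        ]), 'cam_to_world': array([[ 0.73375894, -0.38029696,  0.5630027 ,  1.44452327],
       [ 0.67936619,  0.40129125, -0.61435081, -0.88568544],
       [ 0.00770769,  0.8332704 ,  0.55281194,  0.89244323],
       [ 0.        ,  0.        ,  0.        ,  1.        ]])}
{'fx': 479.89427276221875, 'fy': 479.89427276221875, 'cx': 323.13122642066844, 'cy': 237.9616331093511, 'dist_coeffs': array([0.01425798, 0.        , 0.        , 0.        , 0.        ]), 'cam_to_world': array([[-0.02098267,  0.9805359 , -0.19521548,  0.35822195],
       [-0.9997783 , -0.02092188,  0.0023736 ,  0.00512525],
       [-0.00175687,  0.19522201,  0.9807575 ,  1.37706848],
       [ 0.        ,  0.        ,  0.        ,  1.        ]])}
{'clock': 0.1, 'joint_pos': array([-5.53425040e+01,  2.05872725e+01,  6.39932804e-01, -1.71867045e-02,
       -7.01365188e+01, -1.65055365e+01]), 'qvel': array([-0.04317137,  0.0017278 ,  0.181009
[... 322 characters left out ...]
rray([0.37025233, 0.42064532, 0.34973216]), 'moment': array([ 0.03150909,  0.04198859, -0.00458556]), 'gripper_force': 0.0, 'opening': 0.08753008879771573} 0.0188
{'fx': 422.73554578530604, 'fy': 422.73554578530604, 'cx': 318.2935500256244, 'cy': 238.2252942837862, 'dist_coeffs': array([0.02139426, 0.        , 0.        , 0.        , 0.        ]), 'mount': array([[-7.91416314e-04,  9.66747113e-01,  2.55733051e-01,
         6.91691057e-02],
       [ 9.99999481e-01,  9.29242377e-04, -4.18117572e-04,
         3.36486417e-04],
       [-6.41851943e-04,  2.55732587e-01, -9.66747347e-01,
        -1.58650272e-01],
       [ 0.00000000e+00,  0.00000000e+00,  0.00000000e+00,
         1.00000000e+00]])}
```

View pics/top0.png

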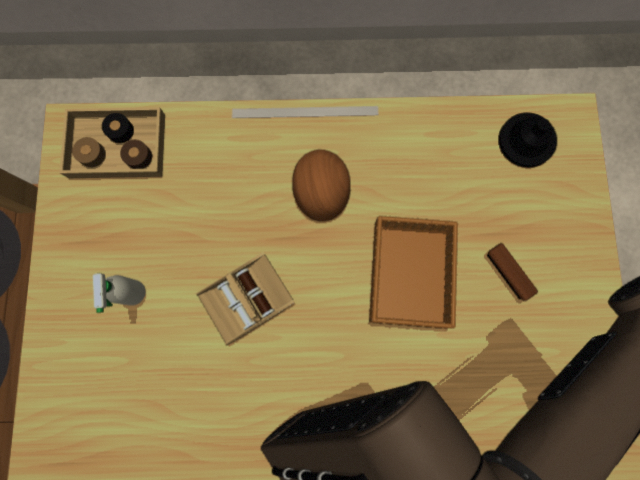

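View pics/scene0.png

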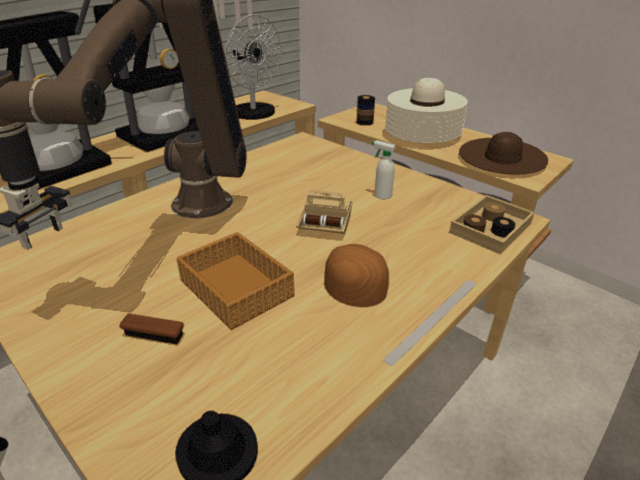

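The top view shows the tote at about (245,300), left of the basket (414,272). The white empties are in its left bay, facing away from the basket, and the brown full spools are in the right bay. The hat block is at (322,185), the bottle at (122,290) and the brush at (511,272). I'll zoom in to measure.

```bash
cat > h.py <<'E'
import numpy as np,cv2
from plant import ctrl
def KD(p): return np.array([[p['fx'],0,p['cx']],[0,p['fy'],p['cy']],[0,0,1.]]),p['dist_coeffs']
def pose(n):
    p=ctrl.camera_params(n)
    if n!='wrist': return p,p['cam_to_world']
    o=ctrl.get_obs(); T=np.eye(4); T[:3,:3]=R(o['orientation']); T[:3,3]=o['tool_pos']
    return p,T@p['mount']
def R(rpy):
    from scipy.spatial.transform import Rotation as Q
    return Q.from_euler('xyz',rpy,degrees=True).as_matrix()
def px2w(n,px,z,T=None):
    p,T0=pose(n); T=T0 if T is None else T
    K,D=KD(p); u=cv2.undistortPoints(np.array(px,float).reshape(-1,1,2),K,D)[:,0]
    d=np.c_[u[:,0],-u[:,1],-np.ones(len(u))]@T[:3,:3].T
    z=np.broadcast_to(z,len(d)); s=(z-T[2,3])/d[:,2]
    return T[:3,3]+d*s[:,None]
def w2px(n,w,T=None):
    p,T0=pose(n); T=T0 if T is None else T
    K,D=KD(p); c=(np.array(w,float).reshape(-1,3)-T[:3,3])@T[:3,:3]*[1,-1,-1]
    return cv2.projectPoints(c,np.zeros(3),np.zeros(3),K,D)[0][:,0]
E
python3 - <<'E'
import cv2
a=cv2.imread('pics/top0.png')
b=cv2.resize(a[230:360,180:310],None,fx=4.5,fy=4.5,interpolation=cv2.INTER_CUBIC)
cv2.imwrite('pics/tc.png',b)
E
```

```text
(no output)
```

View pics/tc.png

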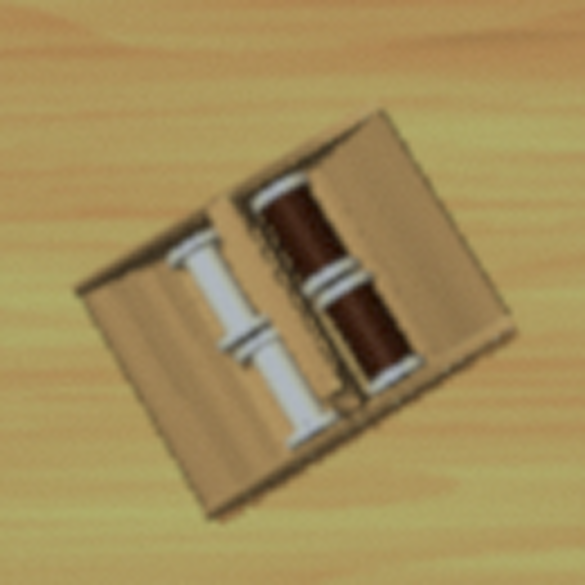

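```bash
python3 - <<'E'
from h import *
c=np.array([(78,290),(382,110),(517,328),(210,518)])/4.5+[180,230]
w=px2w('top',c,.042); print(w.round(3)); m=w[:,:2].mean(0); print('tote',m)
ey=((w[0]+w[3])-(w[1]+w[2]))[:2]; ex=(w[1]+w[0]-w[2]-w[3])[:2]
print(np.linalg.norm(ey)/2,np.linalg.norm(ex)/2,'yaw of y',np.degrees(np.arctan2(ey[1],ey[0])),'x',np.degrees(np.arctan2(ex[1],ex[0])))
b=px2w('top',[(377,217),(458,221),(455,328),(370,326)],.09); print(b.round(3),b.mean(0))
e=ey/np.linalg.norm(ey); x=np.array([e[1],-e[0]])
for s in(-66,66): print('handle end px',(w2px('top',[*(m+x*s/1000),.127])-[180,230])*4.5)
for n,p in dict(hat=(322,185),bot=(125,290),brush=(511,272)).items(): print(n,px2w('top',[p],.06).round(3))
E
```

```text
[[0.472 0.354 0.042]
 [0.58  0.167 0.042]
 [0.443 0.084 0.042]
 [0.333 0.27  0.042]]
tote [0.45701025 0.2185115 ]
0.21588392197008066 0.16131568119892964 yaw of y 120.30793448367707 x 31.174469616018087
[[ 0.67  -0.148  0.09 ]
 [ 0.654 -0.37   0.09 ]
 [ 0.366 -0.34   0.09 ]
 [ 0.375 -0.117  0.09 ]] [ 0.5162261 -0.2434454  0.09     ]
handle end px [[331.04311782 398.08212769]]
handle end px [[217.85793996 201.81571909]]
hat [[0.775 0.002 0.06 ]]
bot [[0.487 0.547 0.06 ]]
brush [[ 0.514 -0.513  0.06 ]]
```

```bash
cat >> h.py <<'E'
from scipy.spatial.transform import Rotation as Q
def down(yaw): return Q.from_euler('xyz',[180,0,yaw],degrees=True)  # tool y points to yaw-90
def go(p,rot,P0=None,R0=None):
    o=ctrl.get_obs(); R0=R0 or Q.from_euler('xyz',o['orientation'],degrees=True); P0=o['tool_pos'] if P0 is None else P0
    d=R0.inv().apply(np.array(p)-P0)*1000; a=(R0.inv()*rot).as_rotvec(degrees=True)
    print('dpos',d.round(1),'ang',a.round(1))
E
python3 - <<'E'
from h import *
P0=[.21,-.641,.227];R0=down(-161.85)
go([.5,-.2,.28],down(-161.85),P0,R0)
go([.457,.2185,.24],down(-149.5),[.5,-.2,.28],R0)
E
```

```text
dpos [-412.9  328.7  -53. ] ang [0. 0. 0.]
dpos [-89.5 411.1  40. ] ang [ -0.    0.  -12.3]
```

Call:
apply_moves(
  deltas=[
    {"fingers":87,"delta_pos":[-30,24,-15],"angular":[0,0,0]},
    {"fingers":87,"delta_pos":[-65,52,-30],"angular":[0,0,0]},
    {"fingers":87,"delta_pos":[-102,81,-53],"angular":[0,0,0]},
    {"fingers":87,"delta_pos":[-140,111,-53],"angular":[0,0,0]},
    {"fingers":87,"delta_pos":[-178,142,-53],"angular":[0,0,0]},
    {"fingers":87,"delta_pos":[-216,172,-53],"angular":[0,0,0]},
    {"fingers":87,"delta_pos":[-254,202,-53],"angular":[0,0,0]},
    {"fingers":87,"delta_pos":[-292,232,-53],"angular":[0,0,0]},
    {"fingers":87,"delta_pos":[-330,263,-53],"angular":[0,0,0]},
    {"fingers":87,"delta_pos":[-413,329,-53],"angular":[0,0,0]},
  ],
)

```text
clock: 1.1
tool_pos: [0.4699, -0.245, 0.2796]
orientation: [180.0, 0.0, -161.9]
force: [0.9, -0.9, -0.1]
opening: 0.0866
gripper_force: 0.0
```

```bash
python3 - <<'E'
from h import *
o=ctrl.get_obs();print(o['tool_pos'],o['orientation'],o['joint_pos'],o['force'])
go([.457,.2185,.24],down(-149.5))
E
```

```text
[ 0.46986222 -0.24500949  0.27957317] [ 1.79995716e+02  5.46353646e-03 -1.61851885e+02] [-6.32441957e+00  4.97583373e+00 -1.26655728e+01 -6.46653379e-03
 -7.23553955e+01 -6.55255057e+01] [ 0.87083511 -0.89995681 -0.05897716]
dpos [-132.1  444.5   39.6] ang [  0.    0.  -12.4]
```

Call:
apply_moves(
  deltas=[
    {"fingers":87,"delta_pos":[-13,44,0],"angular":[0,0,0]},
    {"fingers":87,"delta_pos":[-26,88,0],"angular":[0,0,-2]},
    {"fingers":87,"delta_pos":[-40,134,5],"angular":[0,0,-4]},
    {"fingers":87,"delta_pos":[-53,180,10],"angular":[0,0,-6]},
    {"fingers":87,"delta_pos":[-67,226,15],"angular":[0,0,-8]},
    {"fingers":87,"delta_pos":[-80,272,20],"angular":[0,0,-10]},
    {"fingers":87,"delta_pos":[-94,318,25],"angular":[0,0,-12.4]},
    {"fingers":87,"delta_pos":[-108,363,30],"angular":[0,0,-12.4]},
    {"fingers":87,"delta_pos":[-121,407,35],"angular":[0,0,-12.4]},
    {"fingers":87,"delta_pos":[-132,444,40],"angular":[0,0,-12.4]},
  ],
)

```text
clock: 2.1
tool_pos: [0.4559, 0.2184, 0.2393]
orientation: [180.0, -0.0, -149.4]
force: [1.0, 1.0, -0.2]
opening: 0.0868
gripper_force: 0.0
```

Call:
apply_moves(
  deltas=[
    {"fingers":87,"delta_pos":[0,0,0],"angular":[0,0,0]},
    {"fingers":87,"delta_pos":[0,0,0],"angular":[0,0,0]},
    {"fingers":87,"delta_pos":[0,0,0],"angular":[0,0,0]},
  ],
)

```text
clock: 2.4
tool_pos: [0.4564, 0.2155, 0.2395]
orientation: [-180.0, -0.0, -149.5]
force: [-0.4, -0.4, -1.0]
opening: 0.0869
gripper_force: 0.0
```

```bash
python3 - <<'E'
from h import *
o=ctrl.get_obs();print(o['tool_pos'],o['orientation'],o['joint_pos'],o['force'])
p,T=pose('wrist');np.save('T1.npy',T)
im=ctrl.snapshot('wrist')[:,:,::-1].copy()
a=np.radians(-149.5); x=np.array([np.cos(a),np.sin(a)]); y=np.array([x[1],-x[0]]); m=np.array([.457,.2185])
P=[[*(m+x*s*.066+y*t*.007),.127] for s,t in((-1,-1),(-1,1),(1,1),(1,-1))]
print(w2px('wrist',P,T))
cv2.imwrite('pics/w1.png',im)
E
```

```text
[0.45636889 0.21547277 0.23947953] [-1.79990869e+02 -2.75671700e-02 -1.49459534e+02] [ 4.76110410e+01  3.85213805e+00 -1.91988275e+01  6.91556270e-04
 -6.69780675e+01 -1.07070844e+02] [-0.3972676  -0.4138935  -0.96499429]
[[310.81283966 328.34034918]
 [330.74720607 328.33692478]
 [332.32666879 134.86386265]
 [309.83478607 134.86754959]]
```

View pics/w1.png

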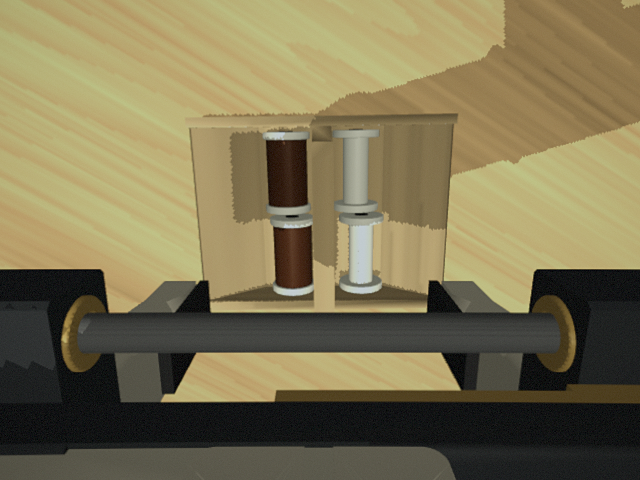

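The wrist view shows the handle running vertically at column about 323, rows 130–310. The fulls are to its left, the empties to its right, and the tote corners are near (190,118), (458,116), (441,305) and (203,305). I'll refine with a crop.

```bash
python3 - <<'E'
from h import *
a=cv2.imread('pics/w1.png')
cv2.imwrite('pics/w1c.png',cv2.resize(a[100:325,180:470],None,fx=2.6,fy=2.6,interpolation=cv2.INTER_CUBIC))
E
```

```text
(no output)
```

View pics/w1c.png

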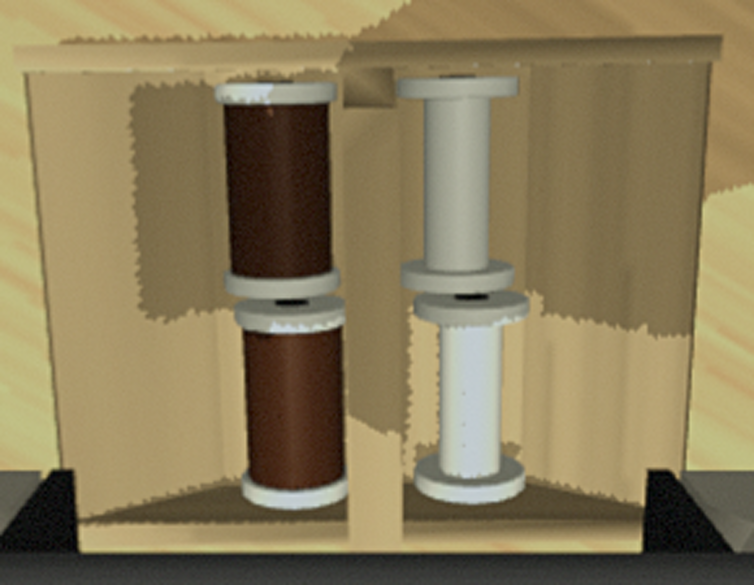

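```bash
python3 - <<'E'
from h import *
go([.4594,.2222,.095],down(-149.5))
E
```

```text
dpos [ -6.    4.5 144.6] ang [-0. -0.  0.]
```

Call:
apply_moves(
  deltas=[
    {"fingers":87,"delta_pos":[-6,4.5,20],"angular":[0,0,0]},
    {"fingers":87,"delta_pos":[-6,4.5,50],"angular":[0,0,0]},
    {"fingers":87,"delta_pos":[-6,4.5,80],"angular":[0,0,0]},
    {"fingers":80,"delta_pos":[-6,4.5,105],"angular":[0,0,0]},
    {"fingers":70,"delta_pos":[-6,4.5,125],"angular":[0,0,0]},
    {"fingers":60,"delta_pos":[-6,4.5,138],"angular":[0,0,0]},
    {"fingers":50,"delta_pos":[-6,4.5,144],"angular":[0,0,0]},
    {"fingers":40,"delta_pos":[-6,4.5,144],"angular":[0,0,0]},
    {"fingers":30,"delta_pos":[-6,4.5,144],"angular":[0,0,0]},
    {"fingers":22,"delta_pos":[-6,4.5,144],"angular":[0,0,0]},
  ],
)

```text
clock: 3.45
tool_pos: [0.4599, 0.2233, 0.0965]
orientation: [180.0, 0.1, -149.5]
force: [0.8, 0.8, 0.3]
opening: 0.0375
gripper_force: 0.0
```

Call:
apply_moves(
  deltas=[
    {"fingers":18,"delta_pos":[0,0,0],"angular":[0,0,0]},
    {"fingers":14,"delta_pos":[0,0,0],"angular":[0,0,0]},
    {"fingers":8,"delta_pos":[0,0,0],"angular":[0,0,0]},
    {"fingers":0,"delta_pos":[0,0,0],"angular":[0,0,0]},
    {"fingers":0,"delta_pos":[0,0,0],"angular":[0,0,0]},
    {"fingers":0,"delta_pos":[0,0,0],"angular":[0,0,0]},
  ],
)

```text
clock: 4.05
tool_pos: [0.4594, 0.2229, 0.0956]
orientation: [-180.0, -0.0, -149.4]
force: [-0.3, -1.6, 2.7]
opening: 0.0137
gripper_force: 30.0
```

Call:
apply_moves(
  deltas=[
    {"fingers":0,"delta_pos":[0,0,-4],"angular":[0,0,0]},
    {"fingers":0,"delta_pos":[0,0,-12],"angular":[0,0,0]},
    {"fingers":0,"delta_pos":[0,0,-27],"angular":[0,0,0]},
    {"fingers":0,"delta_pos":[0,0,-47],"angular":[0,0,0]},
    {"fingers":0,"delta_pos":[0,0,-70],"angular":[0,0,0]},
    {"fingers":0,"delta_pos":[0,0,-95],"angular":[0,0,0]},
    {"fingers":0,"delta_pos":[0,0,-120],"angular":[0,0,0]},
    {"fingers":0,"delta_pos":[0,0,-142],"angular":[0,0,0]},
    {"fingers":0,"delta_pos":[0,0,-157],"angular":[0,0,0]},
    {"fingers":0,"delta_pos":[0,0,-165],"angular":[0,0,0]},
  ],
)

```text
clock: 5.05
tool_pos: [0.4595, 0.2233, 0.2622]
orientation: [180.0, 0.1, -149.4]
force: [0.9, 0.8, -4.6]
opening: 0.0138
gripper_force: 30.0
```

```bash
python3 - <<'E'
from h import *
o=ctrl.get_obs();print(o['tool_pos'],o['orientation'],o['joint_pos'],o['force'],o['moment'],o['opening'])
cv2.imwrite('pics/t2.png',np.hstack([ctrl.snapshot('top')[150:400,150:550,::-1],ctrl.snapshot('scene')[120:370,150:550,::-1]]))
# right-side (-y) pour: tote y -> 84 deg => tool yaw 174
u=np.array([np.cos(np.radians(84)),np.sin(np.radians(84))]); b=np.array([.516,-.243])
h=b-.085*u; print('handle',h)
go([*h,.262],down(174))
E
```

```text
[0.45948244 0.22330997 0.26221634] [ 1.79959980e+02  1.03943223e-01 -1.49444272e+02] [ 4.79654839e+01  3.55480410e+00 -1.64980220e+01 -7.54917081e-03
 -6.98360185e+01 -1.07407124e+02] [ 0.85093559  0.80009496 -4.60412693] [ 0.11284511 -0.01708813 -0.0270369 ] 0.01380389845960129
handle [ 0.50711508 -0.32753436]
dpos [ 239.  -498.6   -1.2] ang [ 0.1  0.1 36.6]
```

View pics/t2.png

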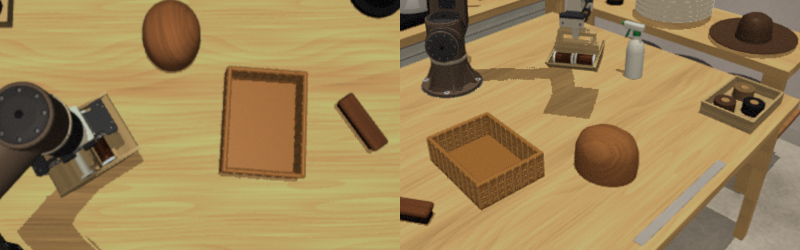

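Call:
apply_moves(
  deltas=[
    {"fingers":0,"delta_pos":[1,-1,0],"angular":[0,0,0.1]},
    {"fingers":0,"delta_pos":[3,-5,0],"angular":[0,0,0.4]},
    {"fingers":0,"delta_pos":[6,-12,0],"angular":[0,0,0.9]},
    {"fingers":0,"delta_pos":[10,-22,0],"angular":[0,0,1.6]},
    {"fingers":0,"delta_pos":[16,-33,0],"angular":[0,0,2.4]},
    {"fingers":0,"delta_pos":[23,-48,0],"angular":[0,0,3.5]},
    {"fingers":0,"delta_pos":[31,-64,0],"angular":[0,0,4.7]},
    {"fingers":0,"delta_pos":[40,-82,0],"angular":[0,0,6]},
    {"fingers":0,"delta_pos":[49,-103,0],"angular":[0,0,7.5]},
    {"fingers":0,"delta_pos":[60,-125,0],"angular":[0,0,9.2]},
  ],
)

```text
clock: 6.15
tool_pos: [0.4712, 0.083, 0.2607]
orientation: [-180.0, 0.0, -158.8]
force: [0.0, 0.4, -4.7]
opening: 0.0142
gripper_force: 30.0
```

Call:
apply_moves(
  deltas=[
    {"fingers":0,"delta_pos":[7,-25,0],"angular":[0,0,1.7]},
    {"fingers":0,"delta_pos":[15,-51,0],"angular":[0,0,3.5]},
    {"fingers":0,"delta_pos":[23,-77,0],"angular":[0,0,5.3]},
    {"fingers":0,"delta_pos":[31,-105,0],"angular":[0,0,7.2]},
    {"fingers":0,"delta_pos":[39,-133,0],"angular":[0,0,9.1]},
    {"fingers":0,"delta_pos":[47,-160,0],"angular":[0,0,11]},
    {"fingers":0,"delta_pos":[55,-188,0],"angular":[0,0,12.9]},
    {"fingers":0,"delta_pos":[63,-215,0],"angular":[0,0,14.8]},
    {"fingers":0,"delta_pos":[71,-240,0],"angular":[0,0,16.6]},
    {"fingers":0,"delta_pos":[78,-265,0],"angular":[0,0,18.3]},
  ],
)

```text
clock: 7.15
tool_pos: [0.4942, -0.1925, 0.2607]
orientation: [-180.0, 0.0, -177.1]
force: [1.0, 0.4, -4.3]
opening: 0.0139
gripper_force: 30.0
```

Call:
apply_moves(
  deltas=[
    {"fingers":0,"delta_pos":[-1,-24,0],"angular":[0,0,1.6]},
    {"fingers":0,"delta_pos":[-2,-47,0],"angular":[0,0,3.1]},
    {"fingers":0,"delta_pos":[-2,-67,0],"angular":[0,0,4.5]},
    {"fingers":0,"delta_pos":[-3,-85,0],"angular":[0,0,5.7]},
    {"fingers":0,"delta_pos":[-3,-101,0],"angular":[0,0,6.7]},
    {"fingers":0,"delta_pos":[-4,-114,0],"angular":[0,0,7.6]},
    {"fingers":0,"delta_pos":[-4,-125,0],"angular":[0,0,8.3]},
    {"fingers":0,"delta_pos":[-4,-132,0],"angular":[0,0,8.8]},
    {"fingers":0,"delta_pos":[-4,-137,0],"angular":[0,0,9.1]},
    {"fingers":0,"delta_pos":[-4,-138,0],"angular":[0,0,9.2]},
  ],
)

```text
clock: 8.15
tool_pos: [0.5065, -0.3281, 0.2605]
orientation: [180.0, -0.0, 173.8]
force: [-0.4, -0.0, -4.2]
opening: 0.0138
gripper_force: 30.0
```

Call:
apply_moves(
  deltas=[
    {"fingers":0,"delta_pos":[0,0,0],"angular":[0,0,0]},
    {"fingers":0,"delta_pos":[0,0,0],"angular":[0,0,0]},
    {"fingers":0,"delta_pos":[0,0,0],"angular":[0,0,0]},
  ],
)

```text
clock: 8.45
tool_pos: [0.5065, -0.3275, 0.2607]
orientation: [180.0, 0.0, 173.9]
force: [0.9, 0.5, -4.2]
opening: 0.0141
gripper_force: 30.0
```

```bash
python3 - <<'E'
from h import *
o=ctrl.get_obs();print(o['tool_pos'],o['orientation'],o['joint_pos'],o['force'],o['moment'],o['opening'])
go([.507,-.3275,.24],down(174))
# tilt plan: tote turned by -a about tote x; grasp point H fixed. tool y=tote y; tool x = -tote x (z down)
H=np.array([.507,-.3275,.258]); R0=down(174); P0=H-R0.apply([0,0,-.0188])
print(R0.as_matrix().round(2))
for a in (15,25,32,36,38,40,42,45,47):
    Rt=R0*Q.from_rotvec([a,0,0],degrees=True)   # +x tool: y->z(down)
    P=H+Rt.apply([0,0,.0188]); print(a,end=' '); go(P,Rt,P0,R0)
E
```

```text
[ 0.50653907 -0.32746999  0.26070914] [1.79996355e+02 1.44000458e-02 1.73888305e+02] [-1.43447235e+01  1.26844621e+01 -5.79545368e+00 -5.97807685e-03
 -7.15063546e+01 -8.17650759e+01] [ 0.9262874   0.4635736  -4.15201489] [ 0.02420642 -0.05571639  0.00347339] 0.014121075514142307
dpos [-0.5  0.  20.7] ang [ 0.   0.  -0.1]
[[-0.99  0.1   0.  ]
 [ 0.1   0.99  0.  ]
 [ 0.    0.   -1.  ]]
15 dpos [-0.  -4.9 -0.6] ang [15. -0. -0.]
25 dpos [-0.  -7.9 -1.8] ang [25.  0.  0.]
32 dpos [ -0.  -10.   -2.9] ang [32.  0.  0.]
36 dpos [  0.  -11.1  -3.6] ang [36.  0.  0.]
38 dpos [ -0.  -11.6  -4. ] ang [38.  0.  0.]
40 dpos [  0.  -12.1  -4.4] ang [40.  0.  0.]
42 dpos [ -0.  -12.6  -4.8] ang [42.  0.  0.]
45 dpos [ -0.  -13.3  -5.5] ang [45.  0.  0.]
47 dpos [  0.  -13.7  -6. ] ang [47.  0. -0.]
```

Call:
apply_moves(
  deltas=[
    {"fingers":0,"delta_pos":[0,-0.5,1],"angular":[1,0,0]},
    {"fingers":0,"delta_pos":[0,-1,3],"angular":[3,0,0]},
    {"fingers":0,"delta_pos":[0,-2,6],"angular":[6,0,0]},
    {"fingers":0,"delta_pos":[0,-3,9],"angular":[9.5,0,0]},
    {"fingers":0,"delta_pos":[0,-4.3,12],"angular":[13,0,0]},
    {"fingers":0,"delta_pos":[0,-5.3,14],"angular":[16.5,0,0]},
    {"fingers":0,"delta_pos":[0,-6.4,16],"angular":[20,0,0]},
    {"fingers":0,"delta_pos":[0,-7.2,17.5],"angular":[22.5,0,0]},
    {"fingers":0,"delta_pos":[0,-7.7,18],"angular":[24.2,0,0]},
    {"fingers":0,"delta_pos":[0,-7.9,18],"angular":[25,0,0]},
  ],
)

```text
clock: 9.45
tool_pos: [0.5057, -0.335, 0.2422]
orientation: [-154.9, 0.0, 173.9]
force: [0.4, -0.2, -4.7]
opening: 0.014
gripper_force: 30.0
```

```bash
python3 - <<'E'
from h import *
o=ctrl.get_obs();print(o['tool_pos'],o['orientation'],o['joint_pos'],o['force'],o['moment'],o['opening'])
H=np.array([.507,-.3275,.258]); R0=down(173.9)
f=lambda a:(H+(R0*Q.from_rotvec([a,0,0],degrees=True)).apply([0,0,.0188]),R0*Q.from_rotvec([a,0,0],degrees=True))
go(*f(25))
for a in (36,47): go(*f(a),*f(25))
E
```

```text
[ 0.50567348 -0.33498035  0.24221607] [-1.54941671e+02  2.00257173e-03  1.73943685e+02] [  -0.99312209    9.5823381   -27.97203097   29.65779392  -58.49746208
 -112.15592948] [ 0.3726632  -0.22101171 -4.70001049] [ 2.1839308  -0.21435829 -0.0289604 ] 0.014033719554952258
dpos [-0.5  0.2  1.3] ang [-0.1  0.   0. ]
dpos [-0.  -3.6 -0.3] ang [11. -0. -0.]
dpos [-0.  -7.  -1.4] ang [22.  0. -0.]
```

Call:
apply_moves(
  deltas=[
    {"fingers":0,"delta_pos":[0,-0.4,0],"angular":[1.1,0,0]},
    {"fingers":0,"delta_pos":[0,-0.7,0],"angular":[2.2,0,0]},
    {"fingers":0,"delta_pos":[0,-1.1,0],"angular":[3.3,0,0]},
    {"fingers":0,"delta_pos":[0,-1.4,0],"angular":[4.4,0,0]},
    {"fingers":0,"delta_pos":[0,-1.8,-0.1],"angular":[5.5,0,0]},
    {"fingers":0,"delta_pos":[0,-2.2,-0.1],"angular":[6.6,0,0]},
    {"fingers":0,"delta_pos":[0,-2.5,-0.2],"angular":[7.7,0,0]},
    {"fingers":0,"delta_pos":[0,-2.9,-0.2],"angular":[8.8,0,0]},
    {"fingers":0,"delta_pos":[0,-3.2,-0.3],"angular":[9.9,0,0]},
    {"fingers":0,"delta_pos":[0,-3.6,-0.3],"angular":[11,0,0]},
  ],
)

```text
clock: 10.45
tool_pos: [0.5053, -0.3389, 0.2444]
orientation: [-143.9, 0.0, 173.9]
force: [-0.2, -0.8, -3.8]
opening: 0.0135
gripper_force: 30.0
```

Call:
apply_moves(
  deltas=[
    {"fingers":0,"delta_pos":[0,-0.4,0],"angular":[1.1,0,0]},
    {"fingers":0,"delta_pos":[0,-0.7,0],"angular":[2.2,0,0]},
    {"fingers":0,"delta_pos":[0,-1.1,0],"angular":[3.3,0,0]},
    {"fingers":0,"delta_pos":[0,-1.4,0],"angular":[4.4,0,0]},
    {"fingers":0,"delta_pos":[0,-1.8,-0.1],"angular":[5.5,0,0]},
    {"fingers":0,"delta_pos":[0,-2.2,-0.1],"angular":[6.6,0,0]},
    {"fingers":0,"delta_pos":[0,-2.5,-0.2],"angular":[7.7,0,0]},
    {"fingers":0,"delta_pos":[0,-2.9,-0.2],"angular":[8.8,0,0]},
    {"fingers":0,"delta_pos":[0,-3.2,-0.3],"angular":[9.9,0,0]},
    {"fingers":0,"delta_pos":[0,-3.6,-0.3],"angular":[11,0,0]},
  ],
)

```text
clock: 11.45
tool_pos: [0.5051, -0.3416, 0.2468]
orientation: [-132.9, 0.0, 173.9]
force: [-0.1, 0.5, -4.5]
opening: 0.0143
gripper_force: 30.0
```

Call:
apply_moves(
  deltas=[
    {"fingers":0,"delta_pos":[0,0,0],"angular":[0,0,0]},
    {"fingers":0,"delta_pos":[0,0,0],"angular":[0,0,0]},
    {"fingers":0,"delta_pos":[0,0,0],"angular":[0,0,0]},
    {"fingers":0,"delta_pos":[0,0,0],"angular":[0,0,0]},
    {"fingers":0,"delta_pos":[0,0,0],"angular":[0,0,0]},
    {"fingers":0,"delta_pos":[0,0,0],"angular":[0,0,0]},
    {"fingers":0,"delta_pos":[0,0,0],"angular":[0,0,0]},
    {"fingers":0,"delta_pos":[0,0,0],"angular":[0,0,0]},
  ],
)

```text
clock: 12.25
tool_pos: [0.5049, -0.3416, 0.2467]
orientation: [-133.0, -0.0, 173.9]
force: [-0.3, 0.9, -4.0]
opening: 0.0138
gripper_force: 30.0
```

```bash
python3 - <<'E'
from h import *
o=ctrl.get_obs();print(o['tool_pos'],o['orientation'],o['joint_pos'],o['force'],o['moment'],o['opening'])
cv2.imwrite('pics/t3.png',cv2.resize(np.hstack([ctrl.snapshot('top')[180:380,330:570,::-1],ctrl.snapshot('scene')[170:370,100:340,::-1]]),None,fx=1.66,fy=1.66))
E
```

```text
[ 0.50494184 -0.34161012  0.24672758] [-1.33000388e+02 -8.22415899e-05  1.73851642e+02] [   4.87163556   12.23533796  -41.57709945   54.3174251   -62.10224619
 -139.02319188] [-0.33723133  0.87126655 -4.030955  ] [ 3.71967044 -0.42559953  0.00995325] 0.013805815774215862
```

View pics/t3.png

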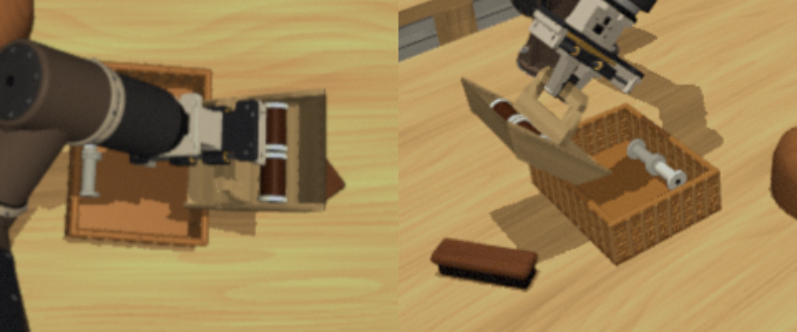

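The fulls are still in their bay. White spools are in the basket, near (655,165) in the scene half and (90,170) in the top half. I'll untilt and verify that both are in.

Call:
apply_moves(
  deltas=[
    {"fingers":0,"delta_pos":[0,0.3,0],"angular":[-1,0,0]},
    {"fingers":0,"delta_pos":[0,0.8,0],"angular":[-2.5,0,0]},
    {"fingers":0,"delta_pos":[0,1.6,0],"angular":[-5,0,0]},
    {"fingers":0,"delta_pos":[0,2.4,-0.2],"angular":[-7.5,0,0]},
    {"fingers":0,"delta_pos":[0,3.3,-0.3],"angular":[-10,0,0]},
    {"fingers":0,"delta_pos":[0,4.1,-0.4],"angular":[-12.5,0,0]},
    {"fingers":0,"delta_pos":[0,4.9,-0.6],"angular":[-15,0,0]},
    {"fingers":0,"delta_pos":[0,5.7,-0.9],"angular":[-17.5,0,0]},
    {"fingers":0,"delta_pos":[0,6.4,-1.1],"angular":[-20,0,0]},
    {"fingers":0,"delta_pos":[0,7.1,-1.4],"angular":[-22.3,0,0]},
  ],
)

```text
clock: 13.35
tool_pos: [0.5055, -0.3356, 0.2428]
orientation: [-155.5, 0.0, 173.9]
force: [-0.4, -0.8, -3.7]
opening: 0.0138
gripper_force: 30.0
```

Call:
apply_moves(
  deltas=[
    {"fingers":0,"delta_pos":[0,0.8,0],"angular":[-2.5,0,0]},
    {"fingers":0,"delta_pos":[0,1.6,0],"angular":[-5,0,0]},
    {"fingers":0,"delta_pos":[0,2.4,-0.2],"angular":[-7.5,0,0]},
    {"fingers":0,"delta_pos":[0,3.3,-0.3],"angular":[-10,0,0]},
    {"fingers":0,"delta_pos":[0,4.1,-0.4],"angular":[-12.5,0,0]},
    {"fingers":0,"delta_pos":[0,4.9,-0.6],"angular":[-15,0,0]},
    {"fingers":0,"delta_pos":[0,5.7,-0.9],"angular":[-17.5,0,0]},
    {"fingers":0,"delta_pos":[0,6.6,-1.2],"angular":[-20.5,0,0]},
    {"fingers":0,"delta_pos":[0,7.3,-1.5],"angular":[-23,0,0]},
    {"fingers":0,"delta_pos":[0,7.8,-1.8],"angular":[-24.7,0,0]},
  ],
)

```text
clock: 14.35
tool_pos: [0.5065, -0.3279, 0.2412]
orientation: [179.8, 0.0, 173.9]
force: [-0.3, -0.1, -5.1]
opening: 0.014
gripper_force: 30.0
```

```bash
python3 - <<'E'
from h import *
o=ctrl.get_obs();print(o['tool_pos'],o['orientation'],o['joint_pos'],o['force'],o['moment'],o['opening'])
cv2.imwrite('pics/t4.png',cv2.resize(np.hstack([ctrl.snapshot('top')[180:380,330:530,::-1],ctrl.snapshot('scene')[170:370,130:330,::-1]]),None,fx=2,fy=2,interpolation=cv2.INTER_CUBIC))
# place back near the start
go([.457,.2185,.2622],down(-149.5))
E
```

```text
[ 0.50646554 -0.32793677  0.24124879] [1.79830956e+02 4.33277983e-02 1.73869195e+02] [-14.50284939  13.36108364  -7.38866859  -0.18561151 -69.23209433
 -81.56210445] [-0.2881485  -0.14622543 -5.06150798] [-0.04055828  0.05494969 -0.02445859] 0.014029956844235865
dpos [108.2 538.5 -20.3] ang [  0.1   0.1 -36.7]
```

View pics/t4.png

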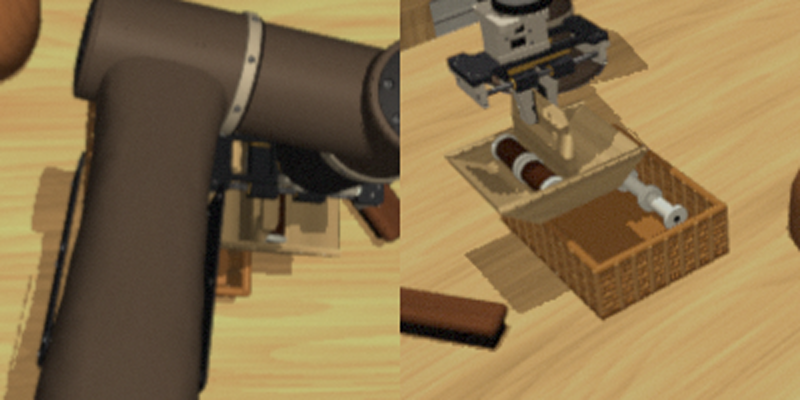

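Call:
apply_moves(
  deltas=[
    {"fingers":0,"delta_pos":[0,1,-1],"angular":[0,0,-0.1]},
    {"fingers":0,"delta_pos":[1,6,-3],"angular":[0,0,-0.4]},
    {"fingers":0,"delta_pos":[3,13,-6],"angular":[0,0,-0.9]},
    {"fingers":0,"delta_pos":[5,23,-9],"angular":[0,0,-1.6]},
    {"fingers":0,"delta_pos":[7,36,-12],"angular":[0,0,-2.4]},
    {"fingers":0,"delta_pos":[10,51,-15],"angular":[0,0,-3.5]},
    {"fingers":0,"delta_pos":[14,69,-17],"angular":[0,0,-4.7]},
    {"fingers":0,"delta_pos":[18,89,-19],"angular":[0,0,-6]},
    {"fingers":0,"delta_pos":[22,111,-20],"angular":[0,0,-7.5]},
    {"fingers":0,"delta_pos":[27,135,-20],"angular":[0,0,-9.2]},
  ],
)

```text
clock: 15.45
tool_pos: [0.4938, -0.1892, 0.2614]
orientation: [-180.0, 0.1, -176.8]
force: [0.7, 0.7, -4.2]
opening: 0.0138
gripper_force: 30.0
```

Call:
apply_moves(
  deltas=[
    {"fingers":0,"delta_pos":[1,26,0],"angular":[0,0,-1.7]},
    {"fingers":0,"delta_pos":[2,52,0],"angular":[0,0,-3.5]},
    {"fingers":0,"delta_pos":[3,80,0],"angular":[0,0,-5.3]},
    {"fingers":0,"delta_pos":[4,109,0],"angular":[0,0,-7.2]},
    {"fingers":0,"delta_pos":[5,137,0],"angular":[0,0,-9.1]},
    {"fingers":0,"delta_pos":[6,166,0],"angular":[0,0,-11]},
    {"fingers":0,"delta_pos":[7,194,0],"angular":[0,0,-12.9]},
    {"fingers":0,"delta_pos":[9,222,0],"angular":[0,0,-14.8]},
    {"fingers":0,"delta_pos":[10,249,0],"angular":[0,0,-16.6]},
    {"fingers":0,"delta_pos":[11,274,0],"angular":[0,0,-18.3]},
  ],
)

```text
clock: 16.45
tool_pos: [0.4675, 0.0841, 0.2614]
orientation: [180.0, 0.1, -158.5]
force: [0.7, 0.1, -3.8]
opening: 0.0135
gripper_force: 30.0
```

Call:
apply_moves(
  deltas=[
    {"fingers":0,"delta_pos":[-7,23,0],"angular":[0,0,-1.6]},
    {"fingers":0,"delta_pos":[-13,45,0],"angular":[0,0,-3.1]},
    {"fingers":0,"delta_pos":[-19,64,0],"angular":[0,0,-4.5]},
    {"fingers":0,"delta_pos":[-24,82,0],"angular":[0,0,-5.7]},
    {"fingers":0,"delta_pos":[-28,97,0],"angular":[0,0,-6.7]},
    {"fingers":0,"delta_pos":[-32,109,0],"angular":[0,0,-7.6]},
    {"fingers":0,"delta_pos":[-34,119,0],"angular":[0,0,-8.3]},
    {"fingers":0,"delta_pos":[-36,126,0],"angular":[0,0,-8.8]},
    {"fingers":0,"delta_pos":[-38,130,0],"angular":[0,0,-9.1]},
    {"fingers":0,"delta_pos":[-38,132,0],"angular":[0,0,-9.2]},
  ],
)

```text
clock: 17.45
tool_pos: [0.4559, 0.2191, 0.2608]
orientation: [-180.0, -0.0, -149.4]
force: [0.6, -0.1, -3.9]
opening: 0.014
gripper_force: 30.0
```

Call:
apply_moves(
  deltas=[
    {"fingers":0,"delta_pos":[0,0,0],"angular":[0,0,0]},
    {"fingers":0,"delta_pos":[0,0,0],"angular":[0,0,0]},
    {"fingers":0,"delta_pos":[0,0,0],"angular":[0,0,0]},
  ],
)

```text
clock: 17.75
tool_pos: [0.4559, 0.2185, 0.2609]
orientation: [-180.0, -0.0, -149.5]
force: [-0.5, 1.2, -4.2]
opening: 0.0136
gripper_force: 30.0
```

```bash
python3 - <<'E'
from h import *
o=ctrl.get_obs();print(o['tool_pos'],o['orientation'],o['force'],o['moment'],o['opening'])
cv2.imwrite('pics/t5.png',cv2.resize(np.hstack([ctrl.snapshot('top')[180:380,180:550,::-1]]),None,fx=2.1,fy=2.1,interpolation=cv2.INTER_CUBIC))
go([.457,.2185,.0962],down(-149.5))
E
```

```text
[0.45586359 0.21854428 0.26087535] [-1.79996669e+02 -2.99358484e-03 -1.49482147e+02] [-0.50229344  1.16687407 -4.159893  ] [-0.04595184  0.06119121  0.0259188 ] 0.01364189223199016
dpos [ -0.9  -0.7 164.7] ang [0. 0. 0.]
```

View pics/t5.png

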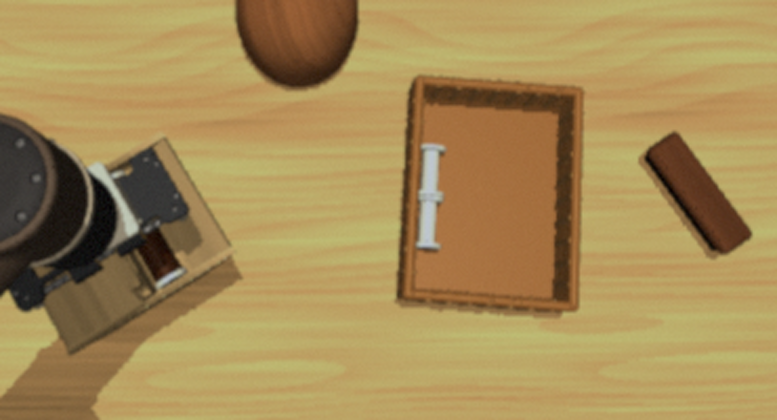

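The top view shows both empties end to end in the basket, at about (430,165) and (428,220). The basket, hat block and brush haven't moved. Next I lower the tote.

Call:
apply_moves(
  deltas=[
    {"fingers":0,"delta_pos":[0,0,5],"angular":[0,0,0]},
    {"fingers":0,"delta_pos":[0,0,18],"angular":[0,0,0]},
    {"fingers":0,"delta_pos":[0,0,40],"angular":[0,0,0]},
    {"fingers":0,"delta_pos":[0,0,68],"angular":[0,0,0]},
    {"fingers":0,"delta_pos":[0,0,96],"angular":[0,0,0]},
    {"fingers":0,"delta_pos":[0,0,120],"angular":[0,0,0]},
    {"fingers":0,"delta_pos":[0,0,139],"angular":[0,0,0]},
    {"fingers":0,"delta_pos":[0,0,151],"angular":[0,0,0]},
    {"fingers":0,"delta_pos":[0,0,158],"angular":[0,0,0]},
    {"fingers":0,"delta_pos":[0,0,161],"angular":[0,0,0]},
  ],
)

```text
clock: 18.8
tool_pos: [0.4558, 0.2188, 0.0993]
orientation: [-180.0, -0.0, -149.4]
force: [0.2, -0.1, -4.8]
opening: 0.0139
gripper_force: 30.0
```

Call:
apply_moves(
  deltas=[
    {"fingers":0,"delta_pos":[0,0,1],"angular":[0,0,0]},
    {"fingers":0,"delta_pos":[0,0,2],"angular":[0,0,0]},
    {"fingers":0,"delta_pos":[0,0,3],"angular":[0,0,0]},
    {"fingers":0,"delta_pos":[0,0,3.5],"angular":[0,0,0]},
    {"fingers":0,"delta_pos":[0,0,3.5],"angular":[0,0,0]},
  ],
)

```text
clock: 19.3
tool_pos: [0.4559, 0.219, 0.0966]
orientation: [180.0, 0.0, -149.4]
force: [0.1, 0.4, -4.0]
opening: 0.014
gripper_force: 30.0
```

Still hanging (-4 N), so I lower in smaller steps.

Call:
apply_moves(
  deltas=[
    {"fingers":0,"delta_pos":[0,0,0.5],"angular":[0,0,0]},
    {"fingers":0,"delta_pos":[0,0,1],"angular":[0,0,0]},
    {"fingers":0,"delta_pos":[0,0,1.5],"angular":[0,0,0]},
    {"fingers":0,"delta_pos":[0,0,1.5],"angular":[0,0,0]},
  ],
)

```text
clock: 19.7
tool_pos: [0.4559, 0.2189, 0.0956]
orientation: [-180.0, 0.0, -149.4]
force: [-3.3, -1.4, 5.3]
opening: 0.0137
gripper_force: 30.0
```

On the bench (+5 N). I release and rise.

Call:
apply_moves(
  deltas=[
    {"fingers":20,"delta_pos":[0,0,0],"angular":[0,0,0]},
    {"fingers":30,"delta_pos":[0,0,0],"angular":[0,0,0]},
    {"fingers":45,"delta_pos":[0,0,0],"angular":[0,0,0]},
    {"fingers":60,"delta_pos":[0,0,0],"angular":[0,0,0]},
    {"fingers":60,"delta_pos":[0,0,0],"angular":[0,0,0]},
    {"fingers":60,"delta_pos":[0,0,-10],"angular":[0,0,0]},
    {"fingers":60,"delta_pos":[0,0,-40],"angular":[0,0,0]},
    {"fingers":60,"delta_pos":[0,0,-80],"angular":[0,0,0]},
    {"fingers":60,"delta_pos":[0,0,-120],"angular":[0,0,0]},
    {"fingers":60,"delta_pos":[0,0,-150],"angular":[0,0,0]},
  ],
)

```text
clock: 20.7
tool_pos: [0.4563, 0.2191, 0.2484]
orientation: [180.0, 0.2, -149.4]
force: [1.1, 1.2, -0.1]
opening: 0.0603
gripper_force: 0.0
```

Call:
apply_moves(
  deltas=[
    {"fingers":60,"delta_pos":[0,0,0],"angular":[0,0,0]},
    {"fingers":60,"delta_pos":[0,0,0],"angular":[0,0,0]},
  ],
)

```text
clock: 20.9
tool_pos: [0.4559, 0.2191, 0.246]
orientation: [179.9, 0.1, -149.5]
force: [0.0, 0.5, -0.1]
opening: 0.0597
gripper_force: 0.0
```

```bash
python3 - <<'E'
from h import *
cv2.imwrite('pics/t6.png',cv2.resize(np.hstack([ctrl.snapshot('wrist')[60:380,130:530,::-1],ctrl.snapshot('scene')[120:440,120:520,::-1]]),None,fx=1,fy=1))
E
```

```text
(no output)
```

View pics/t6.png

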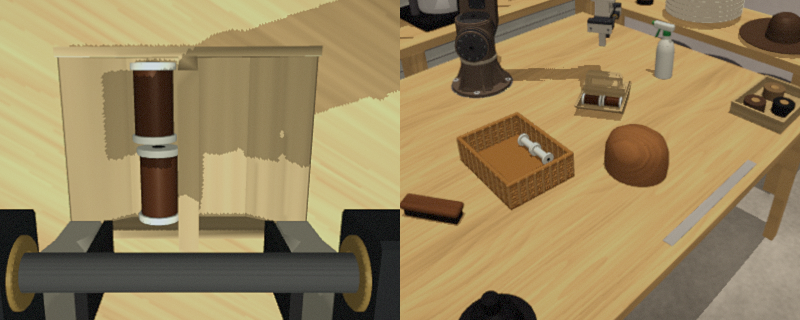

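The wrist view shows the tote upright with both fulls in the left bay, at (155,100) and (158,185), and the empties' bay bare. The scene view shows both empties in the basket at (535,148).

```bash
python3 -c "
from plant import ctrl
print(ctrl.close_job())"
```

```text
the job is handed in; nothing more can be done
None
```

Done and handed in at about 21 s: both empties are in the basket, both full spools are still in their bay, and the tote stands upright on the bench, clear of the basket and released.

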